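# Index the tilting test fixture and hold a board carrier flush on its sloped face

## Robot

A 6-joint arm with a two-finger parallel gripper is mounted at the origin on the work surface. World frame = base frame: x ahead of the robot, y to its left, z up, the work surface at z = 0. Lengths are in m, angles in rad, forces in N, time in s.
With the tool pointing down it reaches from about 0.3 to 0.825 m from the base axis. Payload 5.4 kg.
Tool frame: the origin (TCP) lies between the finger pads, 19 mm behind the fingertips; this is the grasp point; z points along the fingers, y is the line along which they close (so a half turn about z gives the same grasp; the last joint's range is limited). The gripper opens to 92 mm and grips with 3 to 60 N. Pads are 20 mm wide; open, the fingers measure 128 mm over their backs; the gripper's body (75 mm by 189 mm) begins 69 mm behind the grasp point.
Start: joints at [0.896, 0.158, 1.597, -0, 1.386, -0.21], TCP at [0.258, 0.514, 0.233] pointing down, gripper open.
Joint ranges: [-2.91, 2.91], [-0.94, 2.29], [0.18, 2.7], [-1.29, 4.43], [0.17, 2.64], [-3, 3]. Speed limits (rad/s): [2.57, 2.57, 3.14, 3.14, 3.14, 3.14].

## Interface

Orientations are given as a unit quaternion [x, y, z, w].
In Python, from plant import robot, vision gives the robot as it stands.
- The arm moves only by the tool play_rows, never from a script. Its argument "plan" is a list of rows, each an object of numbers: "x", "y", "z": the shift along the tool's x, y, z in mm; "twist": the turn about the tool's z in degrees; "hand": the opening, from -1 (shut) to 1 (fully open). A call has 1 to 10 rows; each row shifts and turns the commanded pose from where the row before left it, along the tool's axes as they then stand; what a row does not reach is not made up. A row lasts 1/10 s, in which the tool goes at most 50 mm and 8.59 degrees, less where a joint would pass 70% of its speed; a pose out of reach is approached as far as the arm can. A call is refused whole if a number of a shift passes 50 or a number of a turn 8.59, either way. A call with a gripper value outside its range is refused whole. The fingers move at their own pace and stop on an object; the grip force is fixed at half the most. Time passes only in rows, so rows that do not move let the fingers close. It gives the time, the measured TCP pose, the force, the opening and the grip force at its end, in the units of the state.
- robot.observe(): the state, without advancing time (a new reading comes with each control period).
- vision.snapshot(name): name is "scene" or "top" or "wrist"; returns a dict with "image" (400x640x3 uint8, red, green, blue), "range_z" (400x640 float32, m along the optical axis (not along the pixel's ray), 0 where there is no reading), "K" (3x3 intrinsics, pixels), "T" (4x4, takes a point from camera to world coordinates). Camera axes: x right, y down, z forward; pixel columns grow to the right and rows downward; lengths in m; the calibration is good to about 2 mm. A picture is of the moment at which its call begins.
- robot.finish_job(): hands the job in; it is judged then, once.
Trained networks look in a picture, given as the dict that the camera call returned (one of the last four; its "shot" number tells which), for a name from the list of things; names that differ only in an ending like _2 or _b are one class to them, and where a whole thing is asked for, a point or a joint stands for the part that bears it (a point fixed in the world has none). Each returns a list of dicts, best first, with "p" (0 to 1); they miss things now and then, are a little off and sometimes report something else, mostly with a low value. They report only what shows in the picture. A call takes as long as a camera call. They do not tell look-alikes from the thing itself.
- vision.boxes_of(target, picture): "rect" ([left, top, right, bottom] in pixels, round what is visible of it).
- vision.regions_of(target, picture): "mask" (400x640 bool, what is visible of it) and "rect" ([left, top, right, bottom] in pixels, round what is visible of it).
The state is a dict: "time_s": time; "joint_positions": joint angles; "qvel": joint speeds; "tau": joint torques, N m; "position": TCP position; "eef_rot": TCP orientation; "contact_force": force on the tool from outside, world axes, zero at the start; "ft_torque": the same for the moment, N m; "width": opening from 0.0 (shut) to 1.0 (fully open); "grasp_force": force on a finger pad.
Only numpy, scipy, OpenCV 4.12 (cv2) and the standard library are available. Lean on these libraries where they do the work, as an engineer would, in place of code of your own. Each camera call takes 0.05 s, during which the arm holds its last target. There are 200 camera calls.

## Task

Lift the red spring plunger of the test fixture, swing the head round by it to the green-marked test notch and let the plunger drop fully home there. Then pick up the board carrier by its orange grip, tilt it to match the sloped black test face, and press it flush, centred and square on that face with a light, steady push; the program finishes while the gripper is still holding the carrier there. Leave everything else on the bench where it is.

Things in the scene. Friction and masses are not known exactly. Their poses are not given: they have to be found in the camera images.
- fixture: Fixed round aluminium index plate, 256 mm across, 22 mm high, on the 3 mm green mat; place and yaw vary. Origin: centre of its underside, on the head's vertical axis. Its rim has two radial notches, 12 mm wide, 10 mm deep: test notch at its own +x, load notch 60 degrees clockwise of that seen from above. A green and a yellow tab (to 154 mm from the axis, 12 mm high) mark them.
- test_notch (a point): Mouth of the test notch (green tab): in the fixture's frame at x = 105 mm, y = 0, z = 22 mm (top of the ring).
- load_notch (a point): Mouth of the load notch (yellow tab), where the pin sits at the start: 105 mm from the axis, 60 degrees clockwise of the test notch.
- head (a joint): Angle of the head about the fixture's upright axis, rad, counter-clockwise from above; 0 = pin in load notch (start), 1.047 = test notch; stops -0.10 and 1.15. Turns freely (0.1 N m) with plunger lifted, locked (play 0.015) with pin in a notch. Its plunger arm is 46 mm high, brass bush to 54 mm above the fixture's underside; grey cheeks, 98 mm over all, carry the black face.
- plunger (a joint): Lift of the spring plunger, m; 0 = fully home (pin 9.5 mm deep in the notch), 0.016 = top stop; over 0.010 clears the ring. The spring and weight push it down with 3 N at home, 6 N at the top; let go over a notch it drops home by itself, between notches it rests on the ring.
- knob (a point): Point on the axis of the plunger's upright round red knob (24 mm diameter, 30 mm tall, 66 to 96 mm above the fixture's underside when home), 11 mm below its top: a good TCP height. 105 mm from the head's axis; moves with head and plunger. Axes: x outward from the head's axis, z up. The knob cannot spin on its own: the gripper must turn with the head while holding it.
- stage_plate: Black sloped test face with brass contacts, 100 mm (own x) by 72 mm (own y, level), 8 mm thick. Origin: centre of its upper face, on the head's axis, 80 mm above the fixture's underside. z: normal of the face, outward; x: up the slope, towards the plunger. Slope differs each run (15 to 34 degrees) and is clamped, does not give. At the test notch it looks roughly towards the robot.
- carrier: Board carrier, 0.1 to 0.17 kg: aluminium plate 80 (own x) by 56 (y) by 6 mm, and in its middle an upright orange grip 40 mm long (x), 14 mm thick (y), 6 to 48 mm above the underside. Origin: centre of underside, z up. Lies on the blue mat, underside 7 mm above the bench; yaw varies. On the face its underside lies on it, long side up the slope, either way round.
- tape_roll: White ring of tape, 90 mm diameter, 48 mm high, lying flat; origin at the centre of its underside. Leave alone.
- phone: Black phone 148 x 72 x 8 mm lying flat; origin at the centre of its underside. Leave alone.
- screwdriver: Blue screwdriver about 180 mm long, lying. Leave alone.
- cleaner: Amber bottle, 40 mm diameter, 100 mm high; origin at the centre of its underside. Leave alone.
- tweezers: Steel tweezers 120 mm long, 6 mm high, lying. Leave alone.
- parts_tray: Grey divided tray 110 x 80 x 22 mm; origin at the centre of its underside. Leave alone.
There are look-alikes about, which are no part of the job. What is shaped like the carrier but purple is not meant.

How it is judged:
On the way, in this order (a step that is already met when the one before it is completed fails the run):
1. the plunger is lifted clear of the load notch (value of joint plunger above 0.008 m and value of joint head below 0.5 rad), for 0.05 s.
2. the head is turned round to the test notch (value of joint head above 0.97 rad), for 0.05 s.
3. the plunger has dropped home in the test notch (value of joint plunger below 0.002 m and value of joint head between 1.017 and 1.077 rad), for 0.2 s.
4. the carrier is held in the gripper above the bench (height (world z) of carrier above 0.05 m and contact force between the fingers and carrier above 1 N), for 0.1 s.
At the end, for the whole second after the job is handed in: Plunger home (2 mm) with the head at the test notch (0.03 rad). Fingers hold the carrier on the face: tilt within 0.04 rad, square within 0.15 rad, centred within 12 mm each way, underside within 2 mm, pressing with 1.5 to 30 N, through the last second (all of step 3 and angle between the z axis of carrier and the z axis of stage_plate, either way round below 0.04 rad and angle between the x axis of carrier and the x axis of stage_plate, either way round below 0.15 rad and z of carrier in the frame of stage_plate between -0.002 and 0.002 m and x of carrier in the frame of stage_plate between -0.012 and 0.012 m and y of carrier in the frame of stage_plate between -0.012 and 0.012 m and contact force between carrier and stage_plate between 1.5 and 30 N and contact force between the fingers and carrier above 1 N); the arm keeps its last pose, push and grip.
It fails at once if the carrier is rammed against the test face (over 60 N) (contact force between carrier and stage_plate above 60 N).
It fails at once if a bystander is shifted by more than 30 mm (distance of any of tape_roll, phone, screwdriver, cleaner, tweezers, parts_tray from where it was at the start of the episode above 0.03 m).
It also fails if it takes over 54 s, if anything falls off the work surface, if the arm or the gripper's body presses on something with over 40 N, if the wrist force passes 120 N, or if a joint passes its speed limit or range.

## Working session

There is one attempt and no reset: what is moved stays moved. The work goes in short steps, Python scripts to look and compute and a tool call to move; the robot and the scene stay as the last step left them, time stands still between calls to the robot, and variables do not carry over. Pictures are saved under pics/ and viewed, at most 10 in all, crops included, and the job is handed in when it is done.

Besides the shell and the picture viewer there is one more tool, called after "Call:" by a JSON object that holds its "name" and its "arguments". play_rows: Moves the arm, as the interface text tells. Its arguments: {"type":"object","properties":{"plan":{"type":"array"}},"required":["plan"]}

```bash
ls; mkdir -p pics; cat > h.py <<'E'
import numpy as np,cv2
from plant import robot,vision
def cloud(s):
    z=s["range_z"];K=s["K"];v,u=np.indices(z.shape)
    P=np.stack([(u-K[0,2])/K[0,0]*z,(v-K[1,2])/K[1,1]*z,z],-1)
    W=P@s["T"][:3,:3].T+s["T"][:3,3]
    W[z<=0]=np.nan
    return W
def save(s,n): cv2.imwrite("pics/"+n,s["image"][:,:,::-1])
E
python3 - <<'E'
from h import *
for c in ["top","scene"]:
    s=vision.snapshot(c); save(s,c+"0.png"); W=cloud(s); np.savez(c+"0.npz",W=W,img=s["image"],K=s["K"],T=s["T"])
    for t in ["carrier","knob","stage_plate","fixture"]:
        for r in vision.regions_of(t,s)[:3]:
            m=r["mask"]; print(c,t,round(r["p"],2),r["rect"],np.nanmedian(W[m],0).round(3))
print(robot.observe())
E
```

```text
pics
top carrier 0.82 [323.3, 124.8, 344.4, 147.3] [ 0.743 -0.108  0.009]
top carrier 0.73 [377.6, 212.7, 393.3, 238.1] [ 0.463 -0.286  0.013]
top knob 0.73 [242.2, 186.4, 279.1, 224.1] [0.512 0.105 0.083]
top knob 0.67 [368.1, 128.1, 397.4, 159.0] [ 0.72  -0.269  0.047]
top knob 0.55 [282.6, 178.7, 290.6, 185.0] [0.585 0.032 0.098]
top stage_plate 0.57 [242.2, 188.9, 277.0, 222.8] [0.511 0.105 0.083]
top fixture 0.96 [225.6, 161.6, 303.8, 245.4] [0.511 0.102 0.026]
top fixture 0.71 [204.3, 124.2, 220.6, 139.9] [0.733 0.269 0.069]
scene carrier 0.81 [234.8, 249.3, 268.5, 279.5] [ 0.471 -0.3    0.014]
scene carrier 0.76 [362.2, 246.1, 396.7, 277.5] [ 0.75  -0.118  0.01 ]
scene knob 0.63 [349.0, 183.7, 355.3, 197.3] [0.587 0.023 0.091]
scene knob 0.43 [324.8, 272.3, 364.1, 318.6] [ 0.725 -0.268  0.037]
scene fixture 0.78 [299.8, 163.2, 385.5, 220.7] [0.534 0.068 0.026]
scene fixture 0.67 [321.6, 125.6, 363.4, 150.2] [0.362 0.379 0.011]
scene fixture 0.56 [233.2, 251.0, 270.0, 277.2] [ 0.472 -0.301  0.014]
{'time_s': 0.5, 'joint_positions': array([ 8.95892276e-01,  1.58414200e-01,  1.59703319e+00,  1.35571648e-05,
        1.38622571e+00, -2.10100779e-01]), 'qvel': array([-0.00092985, -0.00111731,  0.00047715, -0.00041908,  0.00120708,
       -0.00031657]), 'tau': array([-4.63641154e-04, -3.85228407e+01, -3.22063243e+01,  7.01170927e-02,
        3.16798256e-02, -5.87200134e-05]), 'position': array([0.257733  , 0.51395955, 0.23327652]), 'eef_rot': array([ 2.30316466e-01,  9.73115781e-01, -3.34954203e-05, -2.32451121e-05]), 'contact_force': array([ 0.61085353, -0.570438  , -0.40828265]), 'ft_torque': array([-0.01939937, -0.06915903, -0.01550842]), 'grasp_force': 0.0, 'width': 1.0034870993418845}
```

```bash
python3 - <<'E'
import cv2
a=cv2.imread("pics/top0.png");b=cv2.imread("pics/scene0.png")
cv2.imwrite("pics/a.png",cv2.resize(a[90:290,180:440],(780,600),interpolation=cv2.INTER_CUBIC))
cv2.imwrite("pics/b.png",cv2.resize(b[100:340,180:480],(750,600),interpolation=cv2.INTER_CUBIC))
E
```

```text
(no output)
```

View pics/a.png

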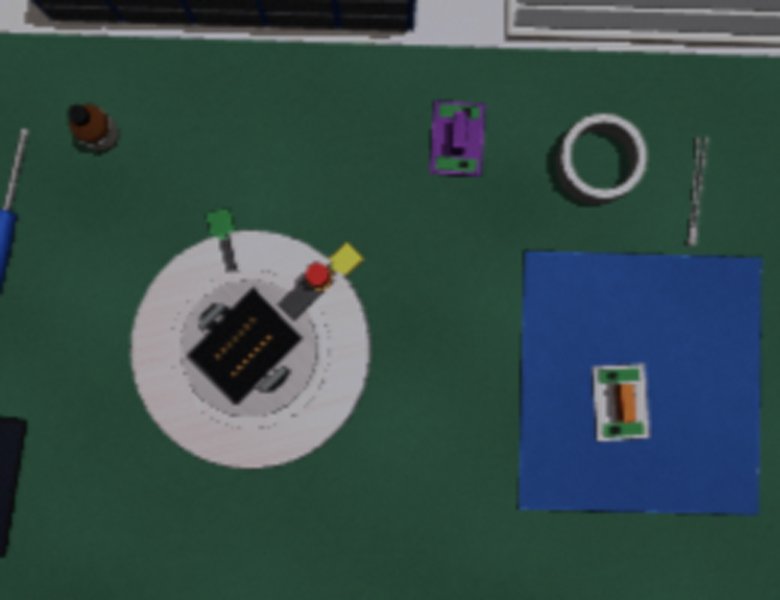

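View pics/b.png

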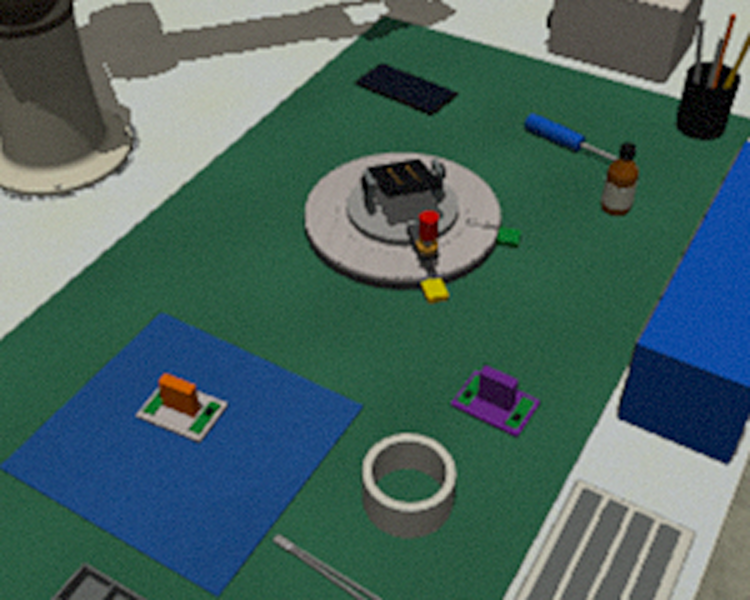

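The top view shows the fixture centred at about crop (250,350), the red knob at (317,275), the yellow tab at (346,258) and the green tab at (220,222). The orange-gripped carrier is on the blue mat at (622,402), and the purple look-alike is at (458,137). The scene view agrees.

```bash
cat >> h.py <<'E'
def circ(x,y):
    A=np.c_[2*x,2*y,np.ones(len(x))];c=np.linalg.lstsq(A,x*x+y*y,rcond=None)[0]
    return c[0],c[1],np.sqrt(c[2]+c[0]**2+c[1]**2)
def col(img):
    h=cv2.cvtColor(img,cv2.COLOR_RGB2HSV).astype(int);H,S,V=h[...,0],h[...,1],h[...,2]
    return dict(red=((H<5)|(H>174))&(S>150)&(V>70),orange=(H>=6)&(H<=16)&(S>150)&(V>110),yellow=(H>=24)&(H<=34)&(S>130)&(V>100),green=(H>50)&(H<75)&(S>140)&(V>70))
def analyse(W,img):
    c=col(img);X,Y,Z=W[...,0],W[...,1],W[...,2]
    reg=(X>.3)&(X<.72)&(Y>-.08)&(Y<.3)
    m=reg&(Z>.02)&(Z<.03)
    x,y=X[m],Y[m]; pts=np.c_[x,y].astype(np.float32)
    if len(pts)>50:
        hull=cv2.convexHull(pts)[:,0]; print("ring",len(pts),np.round(circ(*hull.T),4),np.median(Z[m]).round(4))
    for k,r in (("red",reg&(Z>.085)),("yellow",reg),("green",reg&(Z>.006)&(Z<.02)),("orange",(Y<-.2)&(Z>.04))):
        q=c[k]&r
        if q.sum()>3: print(k,q.sum(),np.nanmean(W[q],0).round(4),"max z",np.nanmax(Z[q]).round(4), "mid",((np.nanmin(W[q],0)+np.nanmax(W[q],0))/2).round(4))
E
python3 - <<'E'
from h import *
for c in ["top","scene"]:
    d=np.load(c+"0.npz"); print(c); analyse(d["W"],d["img"])
E
```

```text
top
ring 2922 [0.5502 0.1371 0.156 ] 0.0243
red 43 [0.5844 0.0326 0.0979] max z 0.102 mid [0.585  0.0323 0.0967]
yellow 69 [0.6107 0.0078 0.0127] max z 0.0188 mid [0.6125 0.0077 0.0084]
green 55 [0.647  0.1444 0.0142] max z 0.0181 mid [0.6472 0.1442 0.0133]
orange 45 [ 0.4639 -0.2906  0.0535] max z 0.058 mid [ 0.4631 -0.2909  0.0525]
scene
ring 1825 [0.5379 0.1306 0.1495] 0.0253
red 46 [0.5867 0.0272 0.096 ] max z 0.1012 mid [0.5845 0.0291 0.0932]
yellow 72 [0.6088 0.0099 0.0143] max z 0.0193 mid [0.6093 0.0104 0.0098]
green 79 [0.6033 0.1248 0.0115] max z 0.0184 mid [0.5142 0.11   0.0122]
orange 59 [ 0.4646 -0.2937  0.0548] max z 0.0583 mid [ 0.4631 -0.2945  0.0551]
```

Call:
{"name": "play_rows", "arguments": {"plan": [{"x": -47, "y": 13, "z": 0, "hand": 1}, {"x": -47, "y": 13, "z": 0, "hand": 1}, {"twist": 8, "hand": 1}]}}

```text
schema error: expected keys x, y, z, twist, hand
```

Call:
{"name": "play_rows", "arguments": {"plan": [{"x": -36, "y": -20, "z": -7, "twist": 0, "hand": 1}, {"x": -36, "y": -20, "z": -7, "twist": 0, "hand": 1}, {"x": -36, "y": -20, "z": -7, "twist": 0, "hand": 1}, {"x": -36, "y": -20, "z": -7, "twist": 2, "hand": 1}, {"x": -36, "y": -20, "z": -7, "twist": 2, "hand": 1}, {"x": -36, "y": -20, "z": -7, "twist": 2, "hand": 1}, {"x": -36, "y": -20, "z": -7, "twist": 2, "hand": 1}, {"x": -36, "y": -20, "z": -7, "twist": 2, "hand": 1}, {"x": -36, "y": -20, "z": -7, "twist": 2, "hand": 1}, {"x": 0, "y": 0, "z": 0, "twist": 0, "hand": 1}]}}

```text
time_s: 1.5
position: [0.4503, 0.1933, 0.2975]
eef_rot: [0.334, 0.943, -0.0, 0.001]
contact_force: [0.9, -0.0, 0.4]
width: 0.997
grasp_force: 0.0
```

```bash
python3 - <<'E'
from h import *
s=vision.snapshot("wrist"); save(s,"w1.png"); W=cloud(s); np.savez("w1.npz",W=W,img=s["image"],K=s["K"],T=s["T"])
print(s["T"].round(3)); analyse(W,s["image"])
E
```

```text
[[ 0.629  0.756  0.184  0.4  ]
 [ 0.778 -0.611 -0.147  0.236]
 [ 0.002  0.235 -0.972  0.448]
 [ 0.     0.     0.     1.   ]]
ring 11916 [0.5106 0.1101 0.1243] 0.0246
red 335 [0.5843 0.0371 0.0963] max z 0.0999 mid [0.586  0.0355 0.0924]
yellow 12 [0.5976 0.0471 0.0708] max z 0.3872 mid [0.5473 0.129  0.2   ]
green 85 [0.6398 0.1507 0.0144] max z 0.0168 mid [0.6403 0.1491 0.0148]
```

View pics/w1.png

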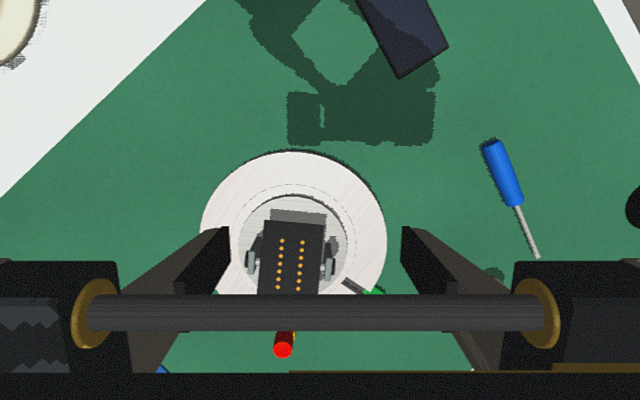

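The wrist view shows the fixture at about (293,225), the black face at (292,255), the red knob at (284,345) and part of the green tab at (372,290). Next I'll fit precise poses from the data.

```bash
python3 - <<'E'
from h import *
from scipy.optimize import least_squares
for n in ["w1","top0","scene0"]:
    d=np.load(n+".npz");W=d["W"];img=d["img"];X,Y,Z=np.moveaxis(W,-1,0)
    # top/ring membership -> rim edge: far points by angle
    m=(Z>.0215)&(Z<.0285)&(np.hypot(X-.512,Y-.107)<.137)
    x,y=X[m],Y[m];c=np.array([.511,.107])
    for _ in range(4):
        a=np.floor(np.degrees(np.arctan2(y-c[1],x-c[0]))/6);r=np.hypot(x-c[0],y-c[1])
        E=[ (x[a==k][np.argsort(r[a==k])[-4]],y[a==k][np.argsort(r[a==k])[-4]]) for k in np.unique(a) if (a==k).sum()>20 and np.sort(r[a==k])[-1]>.115]
        E=np.array(E);f=least_squares(lambda p:np.hypot(E[:,0]-p[0],E[:,1]-p[1])-p[2],[*c,.128],loss="soft_l1",f_scale=.002).x;c=f[:2]
    print(n,"ring",f.round(4),len(E))
    C=col(img)
    k=C["red"]&(Z>.094)&(np.hypot(X-.585,Y-.033)<.03)
    P=W[k]; print(" knob top",k.sum(),P.mean(0).round(4),((P.min(0)+P.max(0))/2).round(4))
    # stage plane
    dark=(img.max(2)<75)&(Z>.05)&(Z<.125)&(np.hypot(X-.51,Y-.107)<.06)
    P=W[dark]
    q=np.median(P,0)
    for _ in range(6):
        u,s,v=np.linalg.svd(P-P.mean(0),full_matrices=False);nn=v[2]*np.sign(v[2,2]);dd=(P-P.mean(0))@nn;P=P[abs(dd)<max(.002,2*np.std(dd)*.9)] if abs(dd).max()>.002 else P
    rect=cv2.minAreaRect(P[:,:2].astype(np.float32))
    print(" face",len(P),"n",nn.round(3),"tilt",np.degrees(np.arccos(nn[2])).round(2),"downhill yaw",np.degrees(np.arctan2(nn[1],nn[0])).round(1),"mean",P.mean(0).round(4),rect, "z at axis",)
    c0=f[:2]; print("  z at ring centre",(P.mean(0)[2]-(nn[:2]@(c0-P.mean(0)[:2]))/nn[2]).round(4))
E
```

```text
w1 ring [0.5113 0.1092 0.1249] 38
 knob top 267 [0.5855 0.0359 0.0979] [0.5862 0.0352 0.097 ]
 face 3993 n [-0.216  0.211  0.953] tilt 17.55 downhill yaw 135.7 mean [0.5055 0.1131 0.08  ] ((0.5052168369293213, 0.11344823986291885), (0.10434252768754959, 0.08245055377483368), 49.52753448486328) z at axis
  z at ring centre 0.0822
top0 ring [0.5103 0.107  0.1223] 57
 knob top 41 [0.5846 0.0326 0.0982] [0.585  0.0323 0.0982]
 face 577 n [-0.212  0.217  0.953] tilt 17.63 downhill yaw 134.3 mean [0.5112 0.1058 0.0828] ((0.5102644562721252, 0.1064056009054184), (0.10367203503847122, 0.09630929678678513), 43.23337173461914) z at axis
  z at ring centre 0.0823
scene0 ring [0.5106 0.1016 0.122 ] 46
 knob top 32 [0.5859 0.0299 0.0989] [0.5845 0.0297 0.0979]
 face 269 n [-0.217  0.207  0.954] tilt 17.46 downhill yaw 136.4 mean [0.5126 0.0996 0.0852] ((0.5109701752662659, 0.10361208021640778), (0.1053842231631279, 0.09846066683530807), 43.8963508605957) z at axis
  z at ring centre 0.0843
```

Call:
{"name": "play_rows", "arguments": {"plan": [{"x": -41, "y": -8, "z": 26, "twist": 0, "hand": 1}, {"x": -41, "y": -8, "z": 26, "twist": 0, "hand": 1}, {"x": -41, "y": -8, "z": 26, "twist": 0, "hand": 1}, {"x": -41, "y": -8, "z": 26, "twist": 0, "hand": 1}, {"x": -41, "y": -8, "z": 26, "twist": 6, "hand": 1}, {"x": 0, "y": 0, "z": 0, "twist": 0, "hand": 1}, {"x": 0, "y": 0, "z": 0, "twist": 0, "hand": 1}]}}

```text
time_s: 2.25
position: [0.5827, 0.0386, 0.165]
eef_rot: [0.379, 0.925, -0.0, -0.002]
contact_force: [0.6, 0.8, -1.4]
width: 0.999
grasp_force: 0.0
```

```bash
python3 - <<'E'
from h import *
from scipy.spatial.transform import Rotation as R
o=robot.observe();print(o["position"].round(4),o["joint_positions"].round(2))
M=R.from_quat(o["eef_rot"]).as_matrix();print(M.round(3))
s=vision.snapshot("wrist"); save(s,"w2.png"); W=cloud(s)
C=col(s["image"]);k=C["red"]&(W[...,2]>.094)&(W[...,2]<.11)
P=W[k];print(k.sum(),P.mean(0).round(4),((P.min(0)+P.max(0))/2).round(4),(P.max(0)-P.min(0)).round(4))
print("tool delta",(M.T@(P.mean(0)-o["position"])).round(4))
E
```

```text
[0.5827 0.0386 0.165 ] [-0.14  0.24  1.64  0.    1.26 -0.93]
[[-0.712  0.702 -0.003]
 [ 0.702  0.712  0.001]
 [ 0.003 -0.001 -1.   ]]
840 [0.5855 0.0351 0.0984] [0.5863 0.0346 0.0972] [0.0227 0.0228 0.0063]
tool delta [-0.0046 -0.0004  0.0666]
```

View pics/w2.png

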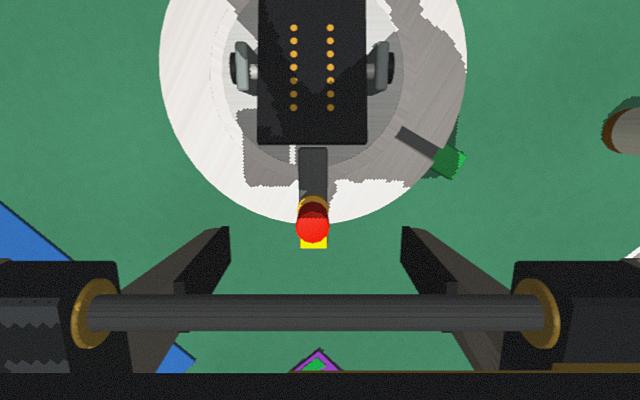

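The knob is at (312,225), centred between the fingers, with the plunger arm in line. I'll descend and grip it.

Call:
{"name": "play_rows", "arguments": {"plan": [{"x": -4.5, "y": -0.5, "z": 20, "twist": 0, "hand": 1}, {"x": 0, "y": 0, "z": 30, "twist": 0, "hand": 1}, {"x": 0, "y": 0, "z": 26, "twist": 0, "hand": 0.2}, {"x": 0, "y": 0, "z": 0, "twist": 0, "hand": -0.2}, {"x": 0, "y": 0, "z": 0, "twist": 0, "hand": -1}, {"x": 0, "y": 0, "z": 0, "twist": 0, "hand": -1}, {"x": 0, "y": 0, "z": 0, "twist": 0, "hand": -1}, {"x": 0, "y": 0, "z": 0, "twist": 0, "hand": -1}, {"x": 0, "y": 0, "z": 0, "twist": 0, "hand": -1}, {"x": 0, "y": 0, "z": 0, "twist": 0, "hand": -1}]}}

```text
time_s: 3.3
position: [0.5863, 0.0341, 0.0906]
eef_rot: [0.38, 0.925, 0.0, 0.0]
contact_force: [-0.3, 0.0, 0.2]
width: 0.324
grasp_force: 0.0
```

Call:
{"name": "play_rows", "arguments": {"plan": [{"x": 0, "y": 0, "z": 0, "twist": 0, "hand": -1}, {"x": 0, "y": 0, "z": 0, "twist": 0, "hand": -1}, {"x": 0, "y": 0, "z": 0, "twist": 0, "hand": -1}, {"x": 0, "y": 0, "z": 0, "twist": 0, "hand": -1}]}}

```text
time_s: 3.7
position: [0.5862, 0.034, 0.0904]
eef_rot: [0.38, 0.925, -0.0, 0.0]
contact_force: [-0.2, -0.6, 1.9]
width: 0.254
grasp_force: 30.0
```

Call:
{"name": "play_rows", "arguments": {"plan": [{"x": 0, "y": 0, "z": -5, "twist": 0, "hand": -1}, {"x": 0, "y": 0, "z": -5, "twist": 0, "hand": -1}, {"x": 0, "y": 0, "z": -4, "twist": 0, "hand": -1}, {"x": 0, "y": 0, "z": 0, "twist": 0, "hand": -1}, {"x": 0, "y": 0, "z": 0, "twist": 0, "hand": -1}]}}

```text
time_s: 4.2
position: [0.5861, 0.034, 0.1041]
eef_rot: [0.38, 0.925, -0.0, -0.0]
contact_force: [2.3, -2.3, -5.7]
width: 0.25
grasp_force: 30.0
```

Call:
{"name": "play_rows", "arguments": {"plan": [{"x": 0.4, "y": 9.15, "z": 0, "twist": -5, "hand": -1}, {"x": 0.4, "y": 9.15, "z": 0, "twist": -5, "hand": -1}, {"x": 0.4, "y": 9.15, "z": 0, "twist": -5, "hand": -1}, {"x": 0.4, "y": 9.15, "z": 0, "twist": -5, "hand": -1}, {"x": 0, "y": 0, "z": 0, "twist": 0, "hand": -1}]}}

```text
time_s: 4.7
position: [0.6066, 0.065, 0.1037]
eef_rot: [0.213, 0.977, 0.0, -0.001]
contact_force: [1.7, -1.4, -5.5]
width: 0.252
grasp_force: 30.0
```

Call:
{"name": "play_rows", "arguments": {"plan": [{"x": 0.4, "y": 9.15, "z": 0, "twist": -5, "hand": -1}, {"x": 0.4, "y": 9.15, "z": 0, "twist": -5, "hand": -1}, {"x": 0.4, "y": 9.15, "z": 0, "twist": -5, "hand": -1}, {"x": 0.4, "y": 9.15, "z": 0, "twist": -5, "hand": -1}, {"x": 0.4, "y": 9.15, "z": 0, "twist": -5, "hand": -1}, {"x": 0.4, "y": 9.15, "z": 0, "twist": -5, "hand": -1}, {"x": 0.4, "y": 9.15, "z": 0, "twist": -5, "hand": -1}, {"x": 0.4, "y": 9.15, "z": 0, "twist": -5, "hand": -1}, {"x": 0, "y": 0, "z": 0, "twist": 0, "hand": -1}, {"x": 0, "y": 0, "z": 0, "twist": 0, "hand": -1}]}}

```text
time_s: 5.7
position: [0.6111, 0.1354, 0.1033]
eef_rot: [-0.132, 0.991, 0.0, -0.002]
contact_force: [-2.7, -1.1, -5.5]
width: 0.253
grasp_force: 30.0
```

```bash
python3 - <<'E'
from h import *
from scipy.spatial.transform import Rotation as R
o=robot.observe();p=o["position"]
M=R.from_quat(o["eef_rot"]).as_matrix();print("tool yaw-180",np.degrees(np.arctan2(-M[1,0],-M[0,0])))
for c in [(.511,.1087),(.511,.1075)]: print(np.degrees(np.arctan2(p[1]-c[1],p[0]-c[0])),np.hypot(p[0]-c[0],p[1]-c[1]))
s=vision.snapshot("top"); W=cloud(s);Z=W[...,2]
C=col(s["image"]);k=C["green"]&(Z>.008)&(Z<.02)&(W[...,0]>.6)&(W[...,1]<.2);P=W[k]
print(k.sum(),P.mean(0).round(4))
d=np.load("top0.npz");W=d["W"];k=col(d["img"])["green"]&(W[...,2]>.008)&(W[...,2]<.02)&(W[...,0]>.6)&(W[...,1]<.2)&(W[...,1]>.1);P=W[k];q=(P.min(0)+P.max(0))/2
print(k.sum(),P.mean(0).round(4),q,np.degrees(np.arctan2(q[1]-.107,q[0]-.5105)))
E
```

```text
tool yaw-180 15.207578159130465
14.94602400919907 0.10364413634331181
15.585021897113469 0.10396009236532934
16 [ 0.7351 -0.1064  0.0104]
55 [0.647  0.1444 0.0142] [0.64715505 0.14415724 0.01332637] 15.211278682954182
```

Call:
{"name": "play_rows", "arguments": {"plan": [{"x": 0, "y": 0, "z": 4, "twist": 0, "hand": -1}, {"x": 0, "y": 0, "z": 4, "twist": 0, "hand": -1}, {"x": 0, "y": 0, "z": 4, "twist": 0, "hand": -1}, {"x": 0, "y": 0, "z": 2, "twist": 0, "hand": -1}, {"x": 0, "y": 0, "z": 0, "twist": 0, "hand": -1}]}}

```text
time_s: 6.25
position: [0.6114, 0.135, 0.0904]
eef_rot: [-0.132, 0.991, 0.0, -0.002]
contact_force: [-7.4, -2.8, -0.1]
width: 0.258
grasp_force: 30.0
```

Call:
{"name": "play_rows", "arguments": {"plan": [{"x": 0, "y": 0, "z": 0, "twist": 0, "hand": 0.3}, {"x": 0, "y": 0, "z": 0, "twist": 0, "hand": 0.3}, {"x": 0, "y": 0, "z": 0, "twist": 0, "hand": 0.3}, {"x": 0, "y": 0, "z": -20, "twist": 0, "hand": 0.3}, {"x": 0, "y": 0, "z": -40, "twist": 0, "hand": 0.3}, {"x": 0, "y": 0, "z": -40, "twist": 0, "hand": 0.3}, {"x": 30, "y": 0, "z": -40, "twist": 0, "hand": 0.3}, {"x": 40, "y": 0, "z": -40, "twist": 0, "hand": 0.3}, {"x": 0, "y": 0, "z": 0, "twist": 0, "hand": 0.3}, {"x": 0, "y": 0, "z": 0, "twist": 0, "hand": 0.3}]}}

```text
time_s: 7.25
position: [0.5504, 0.1183, 0.2674]
eef_rot: [-0.133, 0.991, -0.0, 0.002]
contact_force: [-0.1, 0.6, -0.8]
width: 0.649
grasp_force: 0.0
```

```bash
cat > f.py <<'E'
from h import *
from scipy.optimize import minimize
def face(s,W,c=(.511,.108)):
    img=s["image"];X,Y,Z=np.moveaxis(W,-1,0)
    dark=(img.max(2)<90)&(Z>.055)&(Z<.105)&(np.hypot(X-c[0],Y-c[1])<.065)
    P=W[dark]; rng=np.random.default_rng(0);best=None
    for _ in range(300):
        a=P[rng.choice(len(P),3,False)];n=np.cross(a[1]-a[0],a[2]-a[0]);l=np.linalg.norm(n)
        if l<1e-6: continue
        n=n/l*np.sign(n[2]);k=abs((P-a[0])@n)<.0015
        if n[2]>.8 and (best is None or k.sum()>best.sum()): best=k
    P=P[best];m=P.mean(0);n=np.linalg.svd(P-m,full_matrices=False)[2][2];n*=np.sign(n[2])
    return P,m,n
E
python3 - <<'E'
from f import *
o=robot.observe();print(o["position"].round(4))
for cam in ["wrist","top"]:
    s=vision.snapshot(cam); save(s,cam+"3.png"); W=cloud(s)
    P,m,n=face(s,W);rect=cv2.minAreaRect((P[:,:2]*1000).astype(np.float32))
    print(cam,len(P),n.round(3),"tilt",np.degrees(np.arccos(n[2])).round(2),"uphill yaw",np.degrees(np.arctan2(-n[1],-n[0])).round(1),m.round(4),rect)
    k=col(s["image"])["red"]&(W[...,2]>.08)&(W[...,2]<.125);Q=W[k]
    if k.sum(): print(" knob",k.sum(),Q.mean(0).round(4),np.percentile(Q[:,2],90))
    if cam=="top":
        k=col(s["image"])["orange"]&(W[...,2]>.04)&(W[...,1]<-.2);Q=W[k];print(" grip",k.sum(),Q.mean(0),Q.max(0)-Q.min(0),cv2.minAreaRect((Q[:,:2]*1000).astype(np.float32)))
        X,Y,Z=np.moveaxis(W,-1,0);hs=cv2.cvtColor(s["image"],cv2.COLOR_RGB2HSV)
        k=(abs(X-.46)<.07)&(abs(Y+.29)<.07)&((hs[...,1]<70)|(hs[...,0]<90))&(Z>.006)&(Z<.025);Q=W[k];print(" plate",k.sum(),cv2.minAreaRect((Q[:,:2]*1000).astype(np.float32)))
E
```

```text
[0.5504 0.1183 0.2674]
wrist 6488 [-0.292 -0.087  0.953] tilt 17.73 uphill yaw 16.6 [0.5123 0.1085 0.0831] ((511.6441650390625, 108.17955780029297), (94.916015625, 104.86908721923828), 15.511636734008789)
 knob 447 [0.6094 0.1362 0.0968] 0.09958233645004459
top 307 [-0.267 -0.071  0.961] tilt 16.02 uphill yaw 14.8 [0.5054 0.1009 0.0801] ((503.9016418457031, 96.34931182861328), (83.72186279296875, 83.406005859375), 9.616683959960938)
 grip 45 [ 0.46393947 -0.29046675  0.05388892] [0.03751536 0.01302902 0.01015027] ((463.3215637207031, -290.2760925292969), (37.543235778808594, 11.088591575622559), 5.398917198181152)
 plate 344 ((463.62347412109375, -291.93377685546875), (78.69053649902344, 58.129085540771484), 5.377312183380127)
```

View pics/wrist3.png

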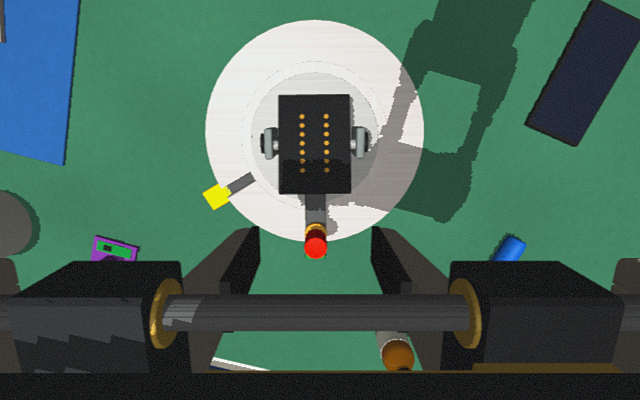

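The pin has dropped home. In the picture the knob is at (315,246), at its home height, and in line with the face at (315,145), while the yellow tab is left free at (215,196). Now to the carrier.

Call:
{"name": "play_rows", "arguments": {"plan": [{"x": 21, "y": -41.3, "z": 6, "twist": 0, "hand": 0.3}, {"x": 21, "y": -41.3, "z": 6, "twist": 0, "hand": 0.3}, {"x": 21, "y": -41.3, "z": 6, "twist": 0, "hand": 0.3}, {"x": 21, "y": -41.3, "z": 6, "twist": 0, "hand": 0.3}, {"x": 21, "y": -41.3, "z": 6, "twist": 0, "hand": 0.3}, {"x": 21, "y": -41.3, "z": 6, "twist": 0, "hand": 0.3}, {"x": 21, "y": -41.3, "z": 6, "twist": 0, "hand": 0.3}, {"x": 21, "y": -41.3, "z": 6, "twist": 0, "hand": 0.3}, {"x": 21, "y": -41.3, "z": 6, "twist": 5, "hand": 0.3}, {"x": 0, "y": 0, "z": 0, "twist": 5, "hand": 0.3}]}}

```text
time_s: 8.35
position: [0.4639, -0.2945, 0.2083]
eef_rot: [-0.042, 0.999, 0.001, -0.002]
contact_force: [-0.5, 1.3, 0.4]
width: 0.652
grasp_force: 0.0
```

Call:
{"name": "play_rows", "arguments": {"plan": [{"x": 0, "y": 0, "z": 0, "twist": 0, "hand": 0.3}, {"x": 0, "y": 0, "z": 0, "twist": 0, "hand": 0.3}]}}

```text
time_s: 8.55
position: [0.4659, -0.2895, 0.2101]
eef_rot: [-0.048, 0.999, 0.001, -0.001]
contact_force: [-0.3, 0.1, 0.5]
width: 0.654
grasp_force: 0.0
```

```bash
python3 - <<'E'
from h import *
from scipy.spatial.transform import Rotation as R
o=robot.observe();p=o["position"];M=R.from_quat(o["eef_rot"]).as_matrix();print(p.round(4),np.degrees(np.arctan2(M[1,0],M[0,0])),o["joint_positions"].round(2))
s=vision.snapshot("wrist"); save(s,"w4.png"); W=cloud(s);X,Y,Z=np.moveaxis(W,-1,0);hs=cv2.cvtColor(s["image"],cv2.COLOR_RGB2HSV)
near=(abs(X-.46)<.075)&(abs(Y+.29)<.075)
k=near&(hs[...,0]<18)&(hs[...,1]>130)&(Z>.05)&(Z<.06);Q=W[k];r=cv2.minAreaRect((Q[:,:2]*1000).astype(np.float32));print("grip",k.sum(),Q.mean(0).round(4),r)
g=np.r_[np.array(r[0])/1000,.055];print("tool delta",(M.T@(g-p)).round(4))
k=near&((hs[...,1]<90)|(hs[...,0]<85))&(Z>.009)&(Z<.02);Q=W[k];print("plate",k.sum(),cv2.minAreaRect((Q[:,:2]*1000).astype(np.float32)))
E
```

```text
[ 0.4659 -0.2895  0.2101] -174.4987340830176 [-0.78  0.11  1.7   0.    1.34 -2.44]
grip 586 [ 0.4635 -0.2907  0.0546] ((463.94122314453125, -290.67333984375), (39.34873580932617, 13.346491813659668), 5.7076005935668945)
tool delta [ 0.0018 -0.0013  0.1551]
plate 3263 ((463.9884338378906, -290.15643310546875), (79.47295379638672, 55.88150405883789), 5.5847392082214355)
```

View pics/w4.png

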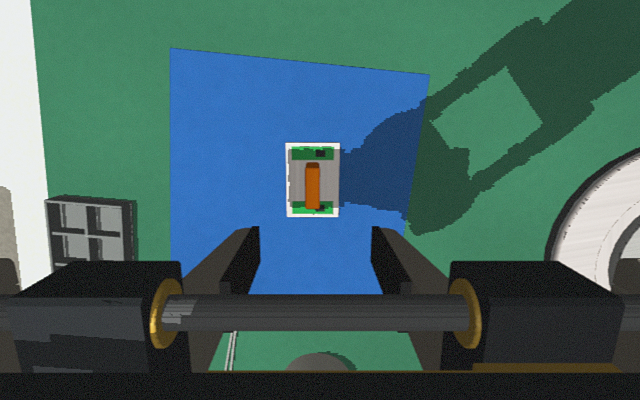

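The orange grip is at (312,187), upright between the fingers, and clear of the tray at (90,235). I'll go down and grip it.

Call:
{"name": "play_rows", "arguments": {"plan": [{"x": 2, "y": -1.3, "z": 40, "twist": 0, "hand": 0.3}, {"x": 0, "y": 0, "z": 45, "twist": 0, "hand": 0.3}, {"x": 0, "y": 0, "z": 45, "twist": 0, "hand": 0.3}, {"x": 0, "y": 0, "z": 31, "twist": 0, "hand": 0.3}, {"x": 0, "y": 0, "z": 10, "twist": 0, "hand": 0.3}, {"x": 0, "y": 0, "z": 0, "twist": 0, "hand": -0.3}, {"x": 0, "y": 0, "z": 0, "twist": 0, "hand": -1}, {"x": 0, "y": 0, "z": 0, "twist": 0, "hand": -1}, {"x": 0, "y": 0, "z": 0, "twist": 0, "hand": -1}, {"x": 0, "y": 0, "z": 0, "twist": 0, "hand": -1}]}}

```text
time_s: 9.6
position: [0.4647, -0.2922, 0.0418]
eef_rot: [-0.047, 0.999, -0.001, 0.001]
contact_force: [-0.4, -0.7, 0.1]
width: 0.239
grasp_force: 0.0
```

Call:
{"name": "play_rows", "arguments": {"plan": [{"x": 0, "y": 0, "z": 0, "twist": 0, "hand": -1}, {"x": 0, "y": 0, "z": 0, "twist": 0, "hand": -1}, {"x": 0, "y": 0, "z": 0, "twist": 0, "hand": -1}, {"x": 0, "y": 0, "z": 0, "twist": 0, "hand": -1}]}}

```text
time_s: 10.0
position: [0.4644, -0.2919, 0.0413]
eef_rot: [-0.047, 0.999, -0.0, 0.0]
contact_force: [-0.5, 1.2, 5.6]
width: 0.151
grasp_force: 30.0
```

Call:
{"name": "play_rows", "arguments": {"plan": [{"x": 0, "y": 0, "z": -20, "twist": 0, "hand": -1}, {"x": 0, "y": 0, "z": -40, "twist": 0, "hand": -1}, {"x": 0, "y": 0, "z": -40, "twist": 0, "hand": -1}, {"x": 0, "y": 0, "z": -40, "twist": 0, "hand": -1}, {"x": 0, "y": 0, "z": -40, "twist": 0, "hand": -1}, {"x": -6.8, "y": 32.8, "z": 0, "twist": 0, "hand": -1}, {"x": -6.8, "y": 32.8, "z": 0, "twist": 0, "hand": -1}, {"x": -6.8, "y": 32.8, "z": 0, "twist": 0, "hand": -1}, {"x": -6.8, "y": 32.8, "z": 0, "twist": 0, "hand": -1}, {"x": -6.8, "y": 32.8, "z": 0, "twist": 0, "hand": -1}]}}

```text
time_s: 11.0
position: [0.4821, -0.1236, 0.2198]
eef_rot: [-0.047, 0.999, 0.0, -0.001]
contact_force: [0.1, -0.1, -1.7]
width: 0.151
grasp_force: 30.0
```

Call:
{"name": "play_rows", "arguments": {"plan": [{"x": -6.8, "y": 32.8, "z": 0, "twist": 0, "hand": -1}, {"x": -6.8, "y": 32.8, "z": 0, "twist": 0, "hand": -1}, {"x": -6.8, "y": 32.8, "z": 0, "twist": 0, "hand": -1}, {"x": -6.8, "y": 32.8, "z": 0, "twist": 0, "hand": -1}, {"x": -6.8, "y": 32.8, "z": 0, "twist": 0, "hand": -1}, {"x": -6.8, "y": 32.8, "z": 0, "twist": -5, "hand": -1}, {"x": -6.8, "y": 32.8, "z": 0, "twist": -5, "hand": -1}, {"x": 0, "y": 0, "z": 0, "twist": 0, "hand": -1}, {"x": 0, "y": 0, "z": 0, "twist": 0, "hand": -1}, {"x": 0, "y": 0, "z": 0, "twist": 0, "hand": -1}]}}

```text
time_s: 12.0
position: [0.5054, 0.1072, 0.2202]
eef_rot: [-0.133, 0.991, -0.0, -0.0]
contact_force: [-0.3, 0.6, -1.0]
width: 0.149
grasp_force: 30.0
```

```bash
cat > t.py <<'E'
from h import *
from scipy.spatial.transform import Rotation as R
o=robot.observe();p=o["position"];M=R.from_quat(o["eef_rot"]).as_matrix()
print(p.round(4),"yaw",np.degrees(np.arctan2(M[1,0],M[0,0]))%360,"f",o["contact_force"].round(2),o["ft_torque"].round(2),o["joint_positions"].round(2),o["width"].round(3))
c=np.array([.511,.108,.083]);u=np.array([np.cos(np.radians(15.3)),np.sin(np.radians(15.3)),0])
print("along uphill from c mm",1e3*(p-c)@u,"left",1e3*(p-c)@np.array([-u[1],u[0],0]))
E
python3 t.py; python3 - <<'E'
from h import *
s=vision.snapshot("wrist"); save(s,"w5.png")
E
```

```text
Traceback (most recent call last):
  File "t.py", line 4, in <module>
    print(p.round(4),"yaw",np.degrees(np.arctan2(M[1,0],M[0,0]))%360,"f",o["contact_force"].round(2),o["ft_torque"].round(2),o["joint_positions"].round(2),o["width"].round(3))
                                                                                                                                                           ^^^^^^^^^^^^^^^^
AttributeError: 'float' object has no attribute 'round'
```

View pics/w5.png

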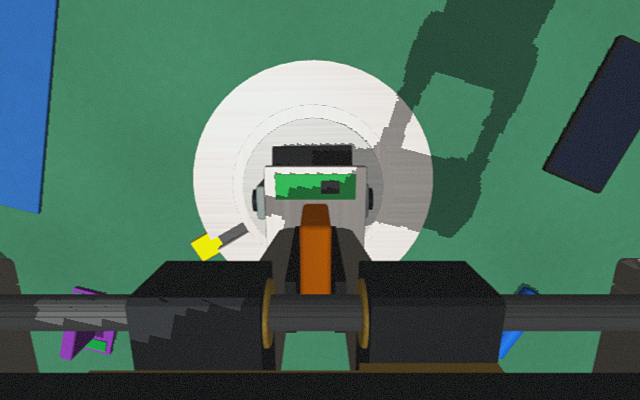

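The carrier is held level and centred over the black face: its near edge is at about (313,167), and the face edge at (313,147). Next I'll descend to just above first contact.

Call:
{"name": "play_rows", "arguments": {"plan": [{"x": -3.5, "y": 0, "z": 30, "twist": 0, "hand": -1}, {"x": 0, "y": 0, "z": 30, "twist": 0, "hand": -1}, {"x": 0, "y": 0, "z": 20, "twist": 0, "hand": -1}, {"x": 0, "y": 0, "z": 4, "twist": 0, "hand": -1}, {"x": 0, "y": 0, "z": 0, "twist": 0, "hand": -1}, {"x": 0, "y": 0, "z": 0, "twist": 0, "hand": -1}]}}

```text
time_s: 12.65
position: [0.51, 0.1086, 0.1381]
eef_rot: [-0.133, 0.991, -0.0, 0.001]
contact_force: [0.2, -1.2, -0.6]
width: 0.151
grasp_force: 30.0
```

```bash
sed -i 's/o\["width"\].round(3)/o["width"]/' t.py; python3 t.py
```

```text
[0.51   0.1086 0.1381] yaw 195.31998553628475 f [ 0.25 -1.19 -0.59] [ 0.1  -0.06  0.04] [-0.02  0.11  1.84 -0.    1.18 -1.86] 0.15139794421892727
along uphill from c mm -0.8031582869159444 left 0.7988252617646161
```

Call:
{"name": "play_rows", "arguments": {"plan": [{"x": 0.2, "y": -0.2, "z": 2, "twist": 0, "hand": -1}, {"x": 0.2, "y": -0.2, "z": 2, "twist": 0, "hand": -1}, {"x": 0.2, "y": -0.2, "z": 2, "twist": 0, "hand": -1}, {"x": 0, "y": 0, "z": 1, "twist": 0, "hand": -1}, {"x": 0, "y": 0, "z": 0, "twist": 0, "hand": -1}]}}

```text
time_s: 13.15
position: [0.5084, 0.1083, 0.1295]
eef_rot: [-0.134, 0.991, 0.0, -0.0]
contact_force: [0.4, 0.0, -0.2]
width: 0.152
grasp_force: 30.0
```

Call:
{"name": "play_rows", "arguments": {"plan": [{"x": 0, "y": 0, "z": 1, "twist": 0, "hand": -1}, {"x": 0, "y": 0, "z": 0, "twist": 0, "hand": -1}]}}

```text
time_s: 13.35
position: [0.5086, 0.1083, 0.1291]
eef_rot: [-0.134, 0.991, -0.0, -0.0]
contact_force: [-1.8, -0.6, 2.7]
width: 0.154
grasp_force: 30.0
```

Call:
{"name": "play_rows", "arguments": {"plan": [{"x": 0, "y": 0, "z": 1, "twist": 0, "hand": -1}, {"x": 0, "y": 0, "z": 0, "twist": 0, "hand": -1}]}}

```text
time_s: 13.55
position: [0.5087, 0.1083, 0.1289]
eef_rot: [-0.134, 0.991, -0.0, 0.0]
contact_force: [-7.1, -0.7, 9.6]
width: 0.148
grasp_force: 30.0
```

Call:
{"name": "play_rows", "arguments": {"plan": [{"x": 0.8, "y": 0, "z": 1, "twist": 0, "hand": -1}, {"x": 0, "y": 0, "z": 0, "twist": 0, "hand": -1}]}}

```text
time_s: 13.75
position: [0.5086, 0.1082, 0.1288]
eef_rot: [-0.134, 0.991, -0.0, 0.001]
contact_force: [-6.1, -0.0, 12.2]
width: 0.153
grasp_force: 30.0
```

Call:
{"name": "play_rows", "arguments": {"plan": [{"x": 0.8, "y": 0, "z": 1, "twist": 0, "hand": -1}, {"x": 0, "y": 0, "z": 0, "twist": 0, "hand": -1}]}}

```text
time_s: 13.95
position: [0.5082, 0.1081, 0.1282]
eef_rot: [-0.134, 0.991, -0.0, 0.002]
contact_force: [-5.7, -0.1, 13.5]
width: 0.15
grasp_force: 30.0
```

Call:
{"name": "play_rows", "arguments": {"plan": [{"x": 0.8, "y": 0, "z": 1, "twist": 0, "hand": -1}, {"x": 0, "y": 0, "z": 0, "twist": 0, "hand": -1}]}}

```text
time_s: 14.15
position: [0.5077, 0.108, 0.1272]
eef_rot: [-0.134, 0.991, 0.0, 0.002]
contact_force: [-5.4, 0.2, 12.7]
width: 0.152
grasp_force: 30.0
```

Call:
{"name": "play_rows", "arguments": {"plan": [{"x": 0.8, "y": 0, "z": 1, "twist": 0, "hand": -1}, {"x": 0.8, "y": 0, "z": 1, "twist": 0, "hand": -1}, {"x": 0.8, "y": 0, "z": 1, "twist": 0, "hand": -1}, {"x": 0, "y": 0, "z": 0, "twist": 0, "hand": -1}]}}

```text
time_s: 14.55
position: [0.5059, 0.1075, 0.1241]
eef_rot: [-0.134, 0.991, 0.0, 0.003]
contact_force: [-3.6, 0.5, 10.5]
width: 0.15
grasp_force: 30.0
```

Call:
{"name": "play_rows", "arguments": {"plan": [{"x": 0.6, "y": 0, "z": 1, "twist": 0, "hand": -1}, {"x": 0.6, "y": 0, "z": 1, "twist": 0, "hand": -1}, {"x": 0.6, "y": 0, "z": 1, "twist": 0, "hand": -1}, {"x": 0, "y": 0, "z": 0, "twist": 0, "hand": -1}]}}

```text
time_s: 14.95
position: [0.5042, 0.107, 0.1211]
eef_rot: [-0.134, 0.991, 0.0, 0.003]
contact_force: [-2.9, 1.8, 9.7]
width: 0.151
grasp_force: 30.0
```

Call:
{"name": "play_rows", "arguments": {"plan": [{"x": 0.5, "y": 0, "z": 1, "twist": 0, "hand": -1}, {"x": 0.5, "y": 0, "z": 1, "twist": 0, "hand": -1}, {"x": 0, "y": 0, "z": 0, "twist": 0, "hand": -1}]}}

```text
time_s: 15.25
position: [0.5032, 0.1067, 0.119]
eef_rot: [-0.134, 0.991, 0.0, 0.003]
contact_force: [-1.9, 1.3, 9.6]
width: 0.15
grasp_force: 30.0
```

```bash
python3 t.py
```

```text
[0.5032 0.1067 0.119 ] yaw 195.36263071960747 f [-1.92  1.27  9.58] [0.55 0.05 0.05] [-0.03  0.12  1.88  0.    1.14 -1.87] 0.14966421995154713
along uphill from c mm -7.81104697836629 left 0.8349359310309101
```

Call:
{"name": "play_rows", "arguments": {"plan": [{"x": 0.5, "y": 0, "z": 1, "twist": 0, "hand": -1}, {"x": 0.5, "y": 0, "z": 1, "twist": 0, "hand": -1}, {"x": 0, "y": 0, "z": 0, "twist": 0, "hand": -1}]}}

```text
time_s: 15.55
position: [0.5024, 0.1065, 0.117]
eef_rot: [-0.134, 0.991, 0.0, 0.003]
contact_force: [-2.4, 1.0, 8.9]
width: 0.152
grasp_force: 30.0
```

Call:
{"name": "play_rows", "arguments": {"plan": [{"x": 0.4, "y": 0, "z": 1, "twist": 0, "hand": -1}, {"x": 0, "y": 0, "z": 0, "twist": 0, "hand": -1}]}}

```text
time_s: 15.75
position: [0.5019, 0.1064, 0.1159]
eef_rot: [-0.134, 0.991, 0.0, 0.003]
contact_force: [-1.7, 1.5, 9.6]
width: 0.148
grasp_force: 30.0
```

Call:
{"name": "play_rows", "arguments": {"plan": [{"x": 0.2, "y": 0, "z": 0.5, "twist": 0, "hand": -1}, {"x": 0, "y": 0, "z": 0, "twist": 0, "hand": -1}]}}

```text
time_s: 15.95
position: [0.5017, 0.1064, 0.1155]
eef_rot: [-0.134, 0.991, 0.0, 0.003]
contact_force: [-2.6, 1.3, 8.7]
width: 0.149
grasp_force: 30.0
```

Call:
{"name": "play_rows", "arguments": {"plan": [{"x": 0.2, "y": 0, "z": 0.5, "twist": 0, "hand": -1}, {"x": 0, "y": 0, "z": 0, "twist": 0, "hand": -1}]}}

```text
time_s: 16.15
position: [0.5016, 0.1063, 0.115]
eef_rot: [-0.134, 0.991, 0.0, 0.003]
contact_force: [-2.0, 1.7, 9.6]
width: 0.151
grasp_force: 30.0
```

Call:
{"name": "play_rows", "arguments": {"plan": [{"x": 0.2, "y": 0, "z": 0.5, "twist": 0, "hand": -1}, {"x": 0, "y": 0, "z": 0, "twist": 0, "hand": -1}]}}

```text
time_s: 16.35
position: [0.5014, 0.1062, 0.1145]
eef_rot: [-0.134, 0.991, 0.0, 0.003]
contact_force: [-2.2, 1.0, 10.1]
width: 0.152
grasp_force: 30.0
```

Call:
{"name": "play_rows", "arguments": {"plan": [{"x": 0.2, "y": 0, "z": 0.5, "twist": 0, "hand": -1}, {"x": 0, "y": 0, "z": 0, "twist": 0, "hand": -1}]}}

```text
time_s: 16.55
position: [0.5012, 0.1062, 0.1141]
eef_rot: [-0.134, 0.991, 0.0, 0.003]
contact_force: [-1.9, 1.7, 10.2]
width: 0.151
grasp_force: 30.0
```

Call:
{"name": "play_rows", "arguments": {"plan": [{"x": 0.2, "y": 0, "z": 0.5, "twist": 0, "hand": -1}, {"x": 0, "y": 0, "z": 0, "twist": 0, "hand": -1}]}}

```text
time_s: 16.75
position: [0.5012, 0.1062, 0.1141]
eef_rot: [-0.134, 0.991, 0.0, 0.003]
contact_force: [-4.1, 0.8, 14.3]
width: 0.152
grasp_force: 30.0
```

```bash
python3 t.py
```

```text
[0.5012 0.1062 0.1141] yaw 195.3583198912135 f [-4.09  0.78 14.3 ] [0.65 0.27 0.02] [-0.03  0.12  1.89  0.    1.13 -1.87] 0.1516742886754334
along uphill from c mm -9.9265564562227 left 0.8570514178565001
```

Call:
{"name": "play_rows", "arguments": {"plan": [{"x": 0.1, "y": 0, "z": 0.5, "twist": 0, "hand": -1}, {"x": 0, "y": 0, "z": 0, "twist": 0, "hand": -1}, {"x": 0, "y": 0, "z": 0, "twist": 0, "hand": -1}, {"x": 0, "y": 0, "z": 0, "twist": 0, "hand": -1}]}}

```text
time_s: 17.15
position: [0.5012, 0.1062, 0.114]
eef_rot: [-0.134, 0.991, 0.0, 0.003]
contact_force: [-5.1, 1.0, 16.1]
width: 0.149
grasp_force: 30.0
```

```bash
python3 t.py; python3 - <<'E'
from f import *
c=np.array([.511,.108]);u=np.array([np.cos(np.radians(15.3)),np.sin(np.radians(15.3))])
for cam in ["wrist","scene","top"]:
    s=vision.snapshot(cam); save(s,cam+"6.png"); W=cloud(s);X,Y,Z=np.moveaxis(W,-1,0);hs=cv2.cvtColor(s["image"],cv2.COLOR_RGB2HSV)
    a=1e3*((X-c[0])*u[0]+(Y-c[1])*u[1]);b=1e3*(-(X-c[0])*u[1]+(Y-c[1])*u[0])
    h=1e3*(Z-.083)-a*np.tan(np.radians(17.6))
    k=(abs(a)<60)&(abs(b)<40)&(h>3)&(h<12)&((hs[...,2]>120)&(hs[...,1]<60)|(hs[...,0]>50)&(hs[...,0]<75)&(hs[...,1]>100))
    if k.sum()<20: print(cam,"none");continue
    P=np.c_[a[k],b[k],1e3*(Z[k]-.083)]
    A=np.c_[P[:,:2],np.ones(len(P))];q=np.linalg.lstsq(A,P[:,2],rcond=None)[0]
    print(cam,k.sum(),"slope deg",np.degrees(np.arctan(q[0])),"side",np.degrees(np.arctan(q[1])),"a",np.percentile(P[:,0],[1,99]),"b",np.percentile(P[:,1],[1,99]))
E
python3 - <<'E'
import cv2
b=cv2.imread("pics/scene6.png");w=cv2.imread("pics/wrist6.png")
import numpy as np
cv2.imwrite("pics/c.png",np.hstack([cv2.resize(b[140:240,280:400],(384,320),interpolation=cv2.INTER_CUBIC),cv2.resize(w[100:400,160:500],(363,320))]))
E
```

```text
[0.5012 0.1062 0.114 ] yaw 195.36106946183332 f [-5.09  0.98 16.06] [0.76 0.48 0.03] [-0.03  0.12  1.89  0.    1.13 -1.87] 0.14933708596417072
along uphill from c mm -9.9119230545324 left 0.8443093531511632
wrist 3943 slope deg 16.67626654905562 side 0.2306243418464778 a [-39.37489501  -7.52072567] b [-25.09346021  29.23596022]
scene 94 slope deg 17.70272976781716 side -0.023972191406209816 a [-38.23422317  34.44872643] b [-29.64987978  24.50887221]
top none
```

View pics/c.png

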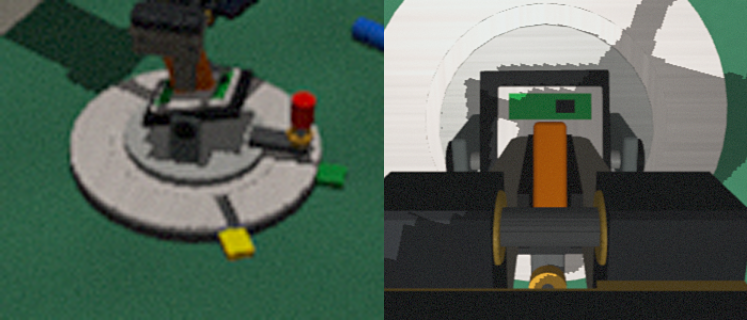

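The wrist crop shows the plate with even black margins on the face. The scene crop shows it lying parallel to the face and the knob low at the green tab. The push is steady at about 16 N and the carrier's slope matches the face, so I'll hand it in.

```bash
python3 -c "
from plant import robot
print(robot.finish_job())"
```

```text
the job is handed in; nothing more can be done
None
```

I handed the job in with the plunger home at the green test notch and the carrier still gripped, flush and centred on the sloped face under a steady push of about 16 N; the hand-in returned no verdict.

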